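# Open the paint gauge's case and clear its last reading

### The job

Get the paint thickness gauge ready for the next panel where it lies in its case: press down the orange release tab at the front of the case so that the sprung lid lifts, push the lid back until it lies fully open against its stop, then gently press the red button on the gauge to clear its last reading. Touch, press and push only, nothing is picked up: the gauge stays lying in its foam pocket, the bottle, jar and marker round the case stay where they are, and the lid stays fully open at the end.

Things in the scene. Friction and masses are not known exactly. Their poses are not given: they have to be found in the camera images.
- gauge_case: Flat instrument case, black base and grey lid, 100 mm (x) by 172 mm (y), 49 mm high when shut, fixed to the bench. Origin at the centre of its underside on the bench; its -x side is the front with the release tab, +x the hinge, z up. Base walls 3 mm thick with their rim at z = 26 mm; grey foam to z = 24 mm. Its yaw is -0.8 to -0.3 rad (front turned towards the robot).
- release_tab (a joint): Orange rocker tab in the middle of the case's front, sprung. 0 = at rest, 0.30 rad = paddle pressed fully down (its stop). Needs about 2 N to start and 5 N fully down at the thumb pad. Its two hooks hold the shut lid and let go at about 0.2 rad (thumb pad about 5 mm down); when let go it springs back.
- tab_press (a point): Where to press the tab: centre of the raised, fluted thumb pad on its paddle (14 mm front to back, 44 mm wide), 21 mm above the bench, 79 mm in front of the case centre. Press straight down about 7 mm. The two hooks stand 27 to 37 mm to either side of it, at least 14 mm behind it, to 37 mm above the bench.
- case_lid (a joint): The lid's hinge along the case's rear upper edge. 0 = shut and latched; once released a damped spring lifts it in about 1 s to about 0.9 rad and holds it there; beyond about 1.4 rad it falls by itself, slowly, to its stop at 1.95 rad, fully open, and stays. Let go earlier it sinks back to 0.9 rad. Opening it takes under 2 N.
- lid_hinge (a point): Point on the lid's hinge axis at its middle, 52 mm behind the case centre, 26 mm above the bench. The axis runs along the case's y.
- lid_front_edge (a point): Middle of the lid's lower front edge, 103 mm from the hinge axis. Lid 172 mm wide, 22 mm deep, walls 3 mm, hollow with a foam lining. When the lid has sprung up to 0.9 rad this edge is its foremost part, about 107 mm above the bench; a fingertip put in front of it, reaching 20 to 30 mm below the edge and moved to the case's +x until it stands over the hinge pushes the lid up and over.
- gauge: Dark grey paint thickness gauge, 46 x 111 x 24 mm, 0.085 kg, loose in the case's foam pocket (6 mm play), lengthwise along the case's y under the lid. Origin at the middle of its underside, 9 mm above the bench; flat top face 31 mm above the bench, 5 mm above the case rim.
- gauge_button (a joint): The gauge's sprung push button. 0 = up, 0.0012 m = fully down; takes about 5 N fully down and counts as pressed from 0.0006 m (about 2.5 N); springs back up when let go.
- button_top (a point): Centre of the upper face of the gauge's red button, 12 x 12 mm, about 2 mm proud of the gauge's top, 33 mm above the bench and near the middle of the case, 24 mm from the gauge's origin along its +y.
- touchup_bottle: Touch-up paint bottle with black cap, 26 mm diameter, 74 mm tall, standing at the left of the case or behind it, 40 g. Origin at the centre of its foot. Leave it alone.
- jar_green: White jar with green lid, 64 mm diameter, 56 mm tall, standing at the left of the case or behind it, 0.15 kg. Origin at the centre of its foot. Leave it alone.
- marker: Black and red felt marker, 128 mm long, 16 mm thick, lying at the front left of the case. Origin under its middle. Leave it alone.

How it is judged:
On the way, in this order (a step that is already met when the one before it is completed fails the run):
1. the release tab is pressed down and the latch lets go (value of joint release_tab above 0.17 rad), for 0.05 s.
2. the lid is pushed fully open, against its stop (value of joint case_lid above 1.85 rad), for 0.2 s.
3. the gauge's button is pressed (value of joint gauge_button above 0.0006 m), for 0.05 s.
At the end, for the whole second after the job is handed in: The lid rests fully open (over 1.85 rad), tab and gauge button are let go, the gauge lies in its pocket within 10 mm of where it was and flat, and bottle, jar and marker are within 20 mm of where they stood (value of joint case_lid above 1.85 rad and value of joint gauge_button below 0.0003 m and value of joint release_tab below 0.05 rad and distance of gauge from where it was at the start of the episode below 0.01 m and angle between gauge's own z axis and vertical below 0.08 rad and linear speed of gauge below 0.01 m/s and distance of each of touchup_bottle, jar_green, marker from where it was at the start of the episode below 0.02 m); the robot touches nothing.
It fails at once if the gauge is lifted or dragged out of its pocket (over 15 mm) (distance of gauge from where it was at the start of the episode above 0.015 m).
It fails at once if the gauge is pressed hard (over 40 N) (contact force between any of the fingers, the arm and gauge above 40 N).
It fails at once if the bottle, jar or marker is moved (over 20 mm) or lifted (distance of any of touchup_bottle, jar_green, marker from where it was at the start of the episode above 0.02 m).
It also fails if it takes over 51 s, if anything falls off the work surface, if the arm or the gripper's body presses on something with over 40 N, if the wrist force passes 120 N, or if a joint passes its speed limit or range.

### The arm

A 6-joint arm with a two-finger parallel gripper is mounted at the origin on a cart in front of the work surface, level with it; the furniture and walls round the work are solid. World frame = base frame: x ahead of the robot, y to its left, z up, the work surface at z = 0. Lengths are in m, angles in rad, forces in N, time in s.
With the tool pointing down it reaches from about 0.275 to 0.975 m from the base axis. Payload 8.4 kg.
Tool frame: the origin (TCP) lies midway between the tips of the shut fingers; the grasp point (between the pads) lies 19 mm behind it (robot.pinch_z is the distance from the TCP to the grasp point, in m); z points along the fingers, y is the line along which they close (so a half turn about z gives the same grasp; the last joint's range is limited). The gripper opens to 92 mm and grips with 3 to 60 N. Pads are 20 mm wide; open, the fingers measure 128 mm over their backs; the gripper's body (75 mm by 189 mm) begins 69 mm behind the grasp point.
Start: joints at [-1.224, 0.353, 1.633, -0, 1.155, -0.002], TCP at [0.214, -0.587, 0.215] pointing down, gripper open.
Joint ranges: [-2.63, 2.63], [-0.92, 2.1], [0.06, 2.66], [-1.3, 4.44], [0, 2.69], [-3.02, 3.02]. Speed limits (rad/s): [2.22, 2.22, 2.79, 3.14, 3.14, 3.14].

### API

Orientations are given as a unit quaternion [w, x, y, z].
In Python, from rig import monitor, imaging, robot, silhouettes, pinpoint gives the robot as it stands.
- The arm moves only by the shell command python3 -m pendant 'ROWS' [FORCE]. ROWS is JSON, a list that holds one entry, the list of rows, each a list of 7 numbers: the shift along the tool's x, y, z scaled (see below), then the turn, a rotation vector about the tool's x, y, z scaled (see below), then the opening, from -1 (shut) to 1 (fully open), so that 0 is half open. In form: [[[dx, dy, dz, rx, ry, rz, fingers], ...]]. A call has 1 to 12 rows; each row shifts and turns the commanded pose from where the row before left it, along the tool's axes as they then stand; what a row does not reach is not made up. The controller multiplies each number of a shift by 0.2 m and each number of a turn by 0.15 rad. A row lasts 1/8 s, in which the tool goes at most 62.5 mm and 10.7 degrees, less where a joint would pass 70% of its speed; a pose out of reach is approached as far as the arm can. A call with a number of a shift or a turn outside -1 to 1 is refused whole. A call with a gripper value outside its range is refused whole. The fingers move at their own pace and stop on an object; FORCE is the grip in N (left out, the last holds). Time passes only in rows, so rows that do not move let the fingers close. It gives the time, the measured TCP pose, the force, the opening and the grip force at its end, in the units of the state.
- monitor.get_state(): the state, without advancing time (a new reading comes with each control period).
- imaging.camera(name): name is "scene" or "top"; returns a dict with "frame" (400x640x3 uint8, red, green, blue), "depth" (400x640 float32, m along the optical axis (not along the pixel's ray), 0 where there is no reading), "camera_matrix" (3x3 intrinsics, pixels), "camera_from_world" (4x4, takes a point from world to camera coordinates). Camera axes: x right, y down, z forward; pixel columns grow to the right and rows downward; lengths in m; the calibration is good to about 2 mm. A picture is of the moment at which its call begins.
- robot.sign_off(): hands the job in; it is judged then, once.
Trained networks look in a picture, given as the dict that the camera call returned (one of the last four; its "shot" number tells which), for a name from the list of things; names that differ only in an ending like _2 or _b are one class to them, and where a whole thing is asked for, a point or a joint stands for the part that bears it (a point fixed in the world has none). Each returns a list of dicts, best first, with "confidence" (0 to 1); they miss things now and then, are a little off and sometimes report something else, mostly with a low value. They report only what shows in the picture. A call takes as long as a camera call.
- silhouettes(query, picture): "region" (400x640 bool, what is visible of it) and "at" ([column, row] in pixels, amid what is visible of it).
- pinpoint(query, picture): "at" ([column, row] in pixels: a listed point, or the origin of a listed thing).
The state is a dict: "clock": time; "joint_pos": joint angles; "dq": joint speeds; "tau": joint torques, N m; "eef_pos": TCP position; "orientation": TCP orientation; "wrist_force": force on the tool from outside, world axes, zero at the start; "wrist_torque": the same for the moment, N m; "width": opening from 0.0 (shut) to 1.0 (fully open); "grasp_force": force on a finger pad.
Only numpy, scipy, OpenCV 4.12 (cv2) and the standard library are available. Lean on these libraries where they do the work, as an engineer would, in place of code of your own. Each camera call takes 0.05 s, during which the arm holds its last target. There are 200 camera calls.

## Working session

There is one attempt and no reset: what is moved stays moved. The work goes in short steps, Python scripts to look and compute and a shell command to move; the robot and the scene stay as the last step left them, time stands still between calls to the robot, and variables do not carry over. Pictures are saved under pics/ and viewed, at most 10 in all, crops included, and the job is handed in when it is done.

```bash
mkdir -p pics
cat > h.py <<'E'
import numpy as np, cv2
from rig import monitor, imaging, robot, silhouettes, pinpoint
def ray(p,uv,z):
    K=p["camera_matrix"];T=np.linalg.inv(p["camera_from_world"])
    d=T[:3,:3]@np.linalg.inv(K)@np.array([uv[0],uv[1],1.]);o=T[:3,3]
    return o+d*(z-o[2])/d[2]
def deproj(p,uv):
    K=p["camera_matrix"];T=np.linalg.inv(p["camera_from_world"])
    u,v=map(int,np.round(uv)); d=p["depth"][v,u]
    return T[:3,:3]@(np.linalg.inv(K)@np.array([u,v,1.])*d)+T[:3,3]
def save(p,n): cv2.imwrite("pics/"+n,p["frame"][:,:,::-1])
E
python3 - <<'E'
from h import *
np.set_printoptions(precision=4,suppress=True)
for c in("top","scene"):
    p=imaging.camera(c); save(p,c+"0.png")
    print(c, np.linalg.inv(p["camera_from_world"])[:3,3])
    for n,z in(("tab_press",.021),("gauge_case",0),("lid_hinge",.026),("lid_front_edge",.027),("touchup_bottle",0),("jar_green",0),("marker",0)):
        for r in pinpoint(n,p)[:2]: print(n,r["at"],round(r["confidence"],2),ray(p,r["at"],z),deproj(p,r["at"]))
print(monitor.get_state())
E
```

```text
top [ 0.3432 -0.2615  0.8969]
tab_press [326.4, 251.9] 0.69 [ 0.4057 -0.2825  0.021 ] [ 0.4054 -0.2815  0.0222]
gauge_case [333.2, 223.1] 0.71 [ 0.476  -0.3048  0.    ] [ 0.469  -0.302   0.0491]
lid_hinge [342.9, 200.2] 0.97 [ 0.5263 -0.3312  0.026 ] [ 0.5223 -0.3298  0.0471]
lid_front_edge [332.1, 238.1] 0.67 [ 0.4365 -0.2982  0.027 ] [ 0.4342 -0.2969  0.0515]
touchup_bottle [328.1, 152.2] 0.54 [ 0.6601 -0.3058  0.    ] [ 0.6518 -0.3043  0.025 ]
jar_green [287.2, 198.2] 0.65 [ 0.5463 -0.195   0.    ] [ 0.5339 -0.1988  0.0568]
jar_green [263.7, 223.8] 0.36 [ 0.4858 -0.1342  0.    ] [ 0.4829 -0.1371  0.0152]
marker [264.2, 225.9] 0.91 [ 0.4805 -0.1353  0.    ] [ 0.4783 -0.1367  0.0134]
marker [286.3, 196.4] 0.65 [ 0.551 -0.193  0.   ] [ 0.5389 -0.1967  0.0569]
scene [0.195  0.4169 0.4679]
tab_press [388.2, 217.9] 0.66 [ 0.405  -0.2644  0.021 ] [ 0.4053 -0.2642  0.0207]
gauge_case [366.9, 208.8] 0.94 [ 0.4718 -0.3097  0.    ] [ 0.4487 -0.2497  0.0382]
lid_hinge [350.7, 190.2] 0.68 [ 0.5235 -0.3296  0.026 ] [ 0.5057 -0.2908  0.0497]
lid_front_edge [382.1, 203.9] 0.75 [ 0.4343 -0.3036  0
[... 157 characters left out ...]
.4719 -0.3081  0.    ] [ 0.4487 -0.2497  0.0382]
jar_green [311.8, 223.9] 0.75 [ 0.5522 -0.1935  0.    ] [ 0.5357 -0.1661  0.0209]
marker [329.5, 247.4] 0.67 [ 0.4793 -0.1373  0.    ] [ 0.4771 -0.135   0.0033]
{'clock': 0.8, 'joint_pos': array([-1.2244,  0.353 ,  1.6334,  0.    ,  1.1552, -0.0024]), 'dq': array([ 0.0003,  0.0017,  0.0001, -0.0003, -0.0001,  0.0001]), 'tau': array([  0.003 , -59.3674, -33.4569,   0.0699,   0.0156,  -0.    ]), 'eef_pos': array([ 0.2136, -0.5874,  0.2146]), 'orientation': array([0.    , 0.9848, 0.1735, 0.    ]), 'wrist_force': array([-0.6483, -0.4379,  0.5527]), 'wrist_torque': array([-0.0431, -0.0114, -0.0098]), 'grasp_force': 0.0, 'width': 1.0013410608207445}
```

Run:
```python
from h import *
np.set_printoptions(precision=4,suppress=True)
p=imaging.camera("top")
K=p["camera_matrix"];T=np.linalg.inv(p["camera_from_world"])
v,u=np.mgrid[0:400,0:640]
P=(np.linalg.inv(K)@np.stack([u.ravel(),v.ravel(),np.ones(u.size)])*p["depth"].ravel())
W=(T[:3,:3]@P).T+T[:3,3]
c=np.array([.473,-.305])
m=(np.abs(W[:,2]-.049)<.006)&(np.hypot(*(W[:,:2]-c).T)<.115)
m=cv2.morphologyEx(m.reshape(400,640).astype(np.uint8),cv2.MORPH_OPEN,np.ones((3,3)))
n,l,s,_=cv2.connectedComponentsWithStats(m);k=1+np.argmax(s[1:,4])
r=cv2.minAreaRect(W[(l==k).ravel(),:2].astype(np.float32)*1000);print(r,cv2.boxPoints(r))
h=cv2.cvtColor(p["frame"],cv2.COLOR_RGB2HSV)
o=((h[...,0]>5)&(h[...,0]<22)&(h[...,1]>150)&(h[...,2]>100)).ravel()&(np.hypot(*(W[:,:2]-c).T)<.13)
print(o.sum(),W[o].mean(0),W[o].min(0),W[o].max(0), cv2.minAreaRect(W[o,:2].astype(np.float32)*1000))
f=cv2.resize(p["frame"][110:310,200:440],None,fx=3,fy=3,interpolation=cv2.INTER_CUBIC);cv2.imwrite("pics/t1.png",f[:,:,::-1])
```

```text
((475.0768127441406, -312.48016357421875), (172.0999298095703, 100.38766479492188), 66.04987335205078) [[ 394.2735 -370.7454]
 [ 486.0177 -411.4969]
 [ 555.8801 -254.2149]
 [ 464.136  -213.4634]]
277 [ 0.4116 -0.2845  0.0212] [ 0.3905 -0.3212  0.0144] [ 0.4409 -0.2576  0.0387] ((411.642578125, -283.87896728515625), (71.66796112060547, 31.063913345336914), 64.81121063232422)
```

View pics/t1.png

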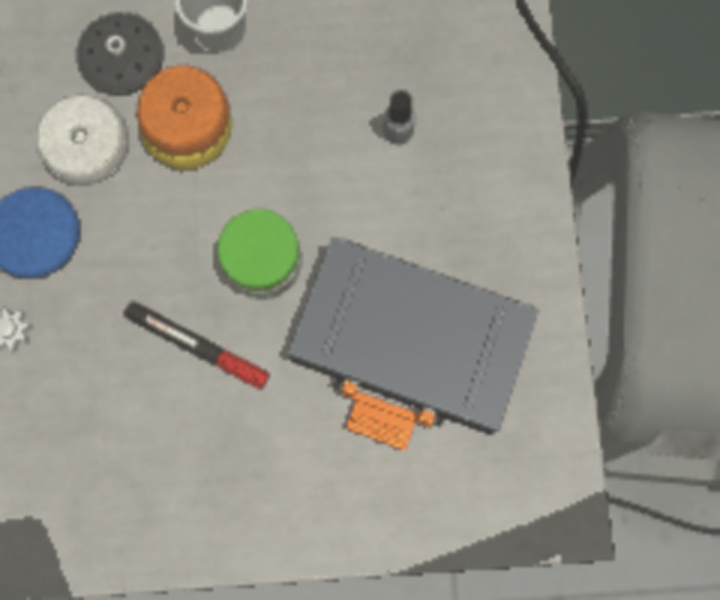

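The top view shows the case with its yaw near -0.42: centre (0.475, -0.312), lid rectangle 172 x 100 mm, which matches the given size. The orange tab is at about crop (382, 420), and the jar, marker and bottle are clear of the path. I'll turn and shut the gripper first, then go above the tab.

```bash
python3 -m pendant '[[[0,0,0,0,0,0.852,-1],[0,0,0,0,0,0.852,-1],[0,0,0,0,0,0.852,-1],[0,0,0,0,0,0.852,-1],[0,0,0,0,0,0.852,-1],[0,0,0,0,0,0.852,-1]]]' 20
python3 -m pendant '[[[0.03,-0.224,0.0875,0,0,0,-1],[0.03,-0.224,0.0875,0,0,0,-1],[0.03,-0.224,0.0875,0,0,0,-1],[0.03,-0.224,0.0875,0,0,0,-1],[0.03,-0.224,0.0875,0,0,0,-1],[0.03,-0.224,0.0875,0,0,0,-1],[0.03,-0.224,0.0875,0,0,0,-1],[0.03,-0.224,0.0875,0,0,0,-1],[0,0,0,0,0,0,-1],[0,0,0,0,0,0,-1]]]'
cat >> h.py <<'E'
C=np.array([.475,-.3125]);Y=-.418;A=np.array([[np.cos(Y),np.sin(Y)],[-np.sin(Y),np.cos(Y)]])
def where():
    s=monitor.get_state();e=s["eef_pos"];w,x,y,z=s["orientation"]
    from scipy.spatial.transform import Rotation as R
    M=R.from_quat([x,y,z,w]).as_matrix()
    print("case xy",(A@(e[:2]-C)).round(4),"z",e[2].round(4),"toolx yaw",np.arctan2(M[1,0],M[0,0]).round(3),"tilt",M[:2,2].round(3),"F",s["wrist_force"].round(2),"t",s["clock"],"w",round(s["width"],3))
E
python3 - <<'E'
from h import *
where()
p=imaging.camera("scene")
f=cv2.resize(p["frame"][110:310,270:510],None,fx=3,fy=3,interpolation=cv2.INTER_CUBIC);cv2.imwrite("pics/s1.png",f[:,:,::-1])
E
```

```text
clock: 1.6
eef_pos: [0.2136, -0.5874, 0.2146]
orientation: [-0.0, 0.978, -0.21, 0.0]
wrist_force: [-0.0, 0.6, -0.2]
width: 0.374
grasp_force: 0.0
clock: 2.85
eef_pos: [0.4032, -0.2797, 0.0749]
orientation: [0.0, 0.978, -0.207, 0.0]
wrist_force: [-0.2, 0.4, 0.2]
width: 0.004
grasp_force: 0.0
case xy [-0.079   0.0008] z 0.0749 toolx yaw -0.417 tilt [ 0. -0.] F [-0.2   0.39  0.2 ] t 2.85 w 0.004
```

View pics/s1.png

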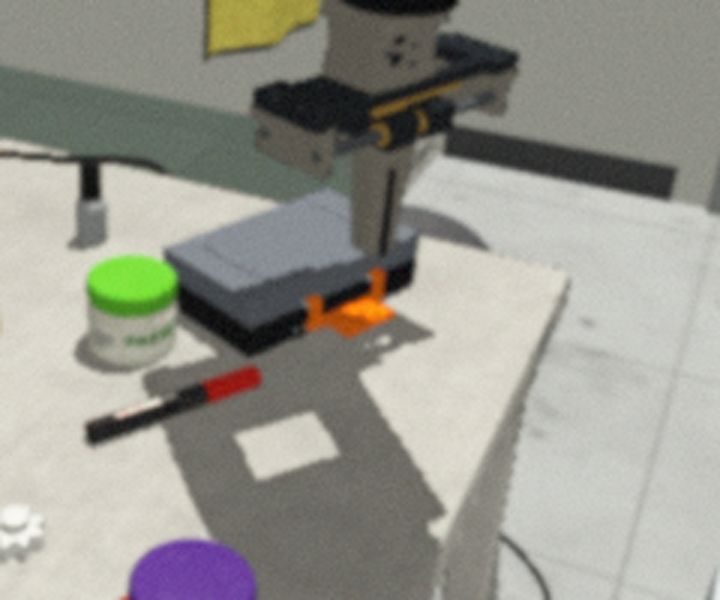

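The shut fingers stand over the orange tab (crop about (350, 315)), clear of jar and marker. Now I'll press.

```bash
python3 -m pendant '[[[-0.003,0.004,0.125,0,0,0,-1],[0,0,0.125,0,0,0,-1],[0,0,0.0135,0,0,0,-1],[0,0,0.0135,0,0,0,-1],[0,0,0.0135,0,0,0,-1],[0,0,0.0135,0,0,0,-1],[0,0,0,0,0,0,-1],[0,0,0,0,0,0,-1]]]'
python3 - <<'E'
from h import *
where()
p=imaging.camera("scene")
f=cv2.resize(p["frame"][110:310,270:510],None,fx=3,fy=3,interpolation=cv2.INTER_CUBIC);cv2.imwrite("pics/s2.png",f[:,:,::-1])
E
```

```text
clock: 3.9
eef_pos: [0.4021, -0.2802, 0.0152]
orientation: [0.0, 0.978, -0.207, 0.0]
wrist_force: [-8.3, -0.3, 19.6]
width: 0.003
grasp_force: 9.8
case xy [-0.0797 -0.0001] z 0.0152 toolx yaw -0.418 tilt [ 0.    -0.001] F [-8.33 -0.33 19.63] t 3.9 w 0.003
```

View pics/s2.png

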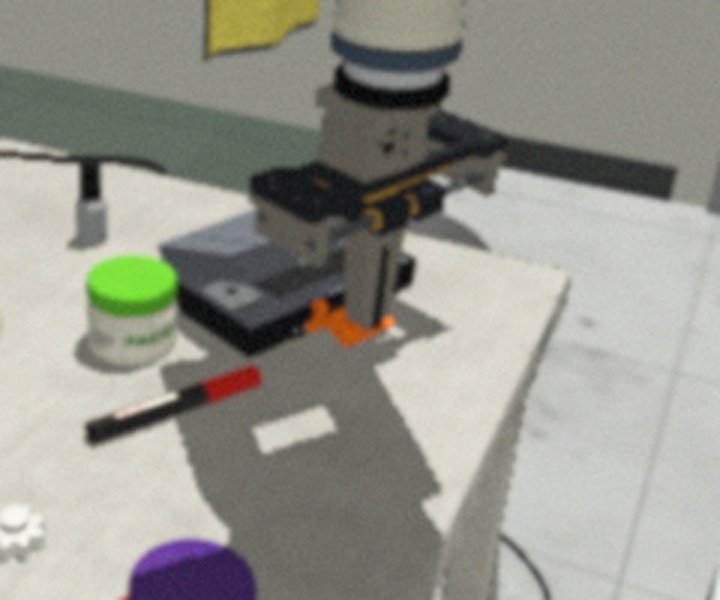

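The lid has let go: the foam is visible around crop (235, 290), and the tab is fully down under 20 N. I'll rise and let the lid finish lifting.

```bash
python3 -m pendant '[[[-0.01,0,-0.11,0,0,0,-1],[-0.01,0,-0.11,0,0,0,-1],[0,0,-0.105,0,0,0,-1],[0,0,0,0,0,0,-1],[0,0,0,0,0,0,-1],[0,0,0,0,0,0,-1],[0,0,0,0,0,0,-1]]]'
python3 - <<'E'
from h import *
where()
p=imaging.camera("scene")
for r in pinpoint("lid_front_edge",p)[:2]:
    w=ray(p,r["at"],.107);print(r["at"],r["confidence"],A@(w[:2]-C))
f=cv2.resize(p["frame"][110:310,270:510],None,fx=3,fy=3,interpolation=cv2.INTER_CUBIC);cv2.imwrite("pics/s3.png",f[:,:,::-1])
E
```

```text
clock: 4.82
eef_pos: [0.3981, -0.2779, 0.0781]
orientation: [-0.0, 0.978, -0.207, -0.001]
wrist_force: [-0.9, 0.2, 0.1]
width: 0.004
grasp_force: 0.0
case xy [-0.0843  0.0004] z 0.0781 toolx yaw -0.418 tilt [-0.001  0.001] F [-0.91  0.17  0.11] t 4.825 w 0.004
[372.1, 167.3] 0.72 [-0.00869516 -0.0012397 ]
```

View pics/s3.png

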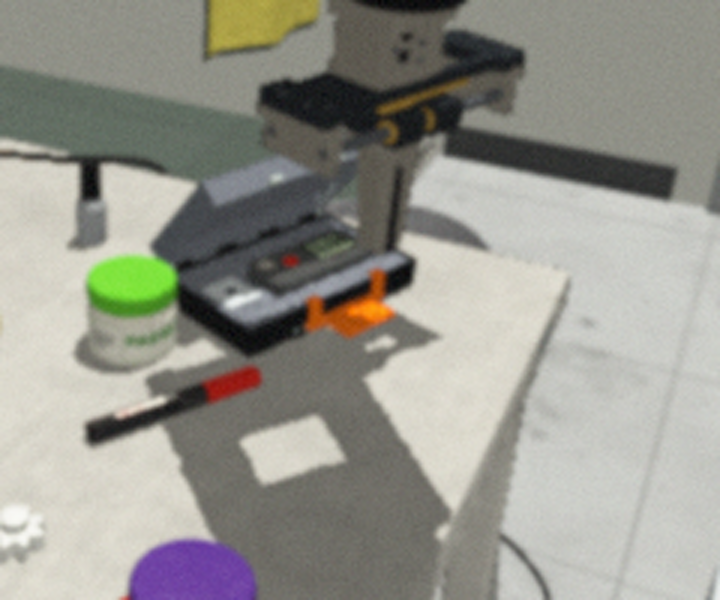

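The lid stands at about 0.9 rad with its edge at case x ≈ -9 mm. The tab is back up, and the gauge with its red button is visible at crop (290, 260). I'll push the lid over.

```bash
python3 -m pendant '[[[0.063,0,0,0,0,0,-1],[0.063,0,0,0,0,0,-1],[0.063,0,0,0,0,0,-1],[0.063,0,0,0,0,0,-1],[0.063,0,0,0,0,0,-1],[0.063,0,0,0,0,0,-1],[0.063,0,0,0,0,0,-1],[0.063,0,0,0,0,0,-1],[0.063,0,0,0,0,0,-1],[0.063,0,0,0,0,0,-1],[0.063,0,0,0,0,0,-1]]]'
python3 -m pendant '[[[0,0,0,0,0,0,-1],[0,0,0,0,0,0,-1],[0,0,0,0,0,0,-1],[0,0,0,0,0,0,-1],[0,0,0,0,0,0,-1],[0,0,0,0,0,0,-1],[0,0,0,0,0,0,-1],[0,0,0,0,0,0,-1],[0,0,0,0,0,0,-1],[0,0,0,0,0,0,-1],[0,0,0,0,0,0,-1],[0,0,0,0,0,0,-1]]]'
python3 - <<'E'
from h import *
where()
p=imaging.camera("scene")
f=cv2.resize(p["frame"][110:310,270:510],None,fx=3,fy=3,interpolation=cv2.INTER_CUBIC);cv2.imwrite("pics/s4.png",f[:,:,::-1])
E
```

```text
clock: 6.3
eef_pos: [0.5259, -0.3348, 0.0788]
orientation: [-0.0, 0.978, -0.207, 0.0]
wrist_force: [0.8, 0.4, -0.8]
width: 0.004
grasp_force: 0.0
clock: 7.8
eef_pos: [0.5251, -0.3344, 0.0788]
orientation: [-0.0, 0.978, -0.207, -0.0]
wrist_force: [0.3, -0.1, 0.3]
width: 0.002
grasp_force: 0.0
case xy [0.0547 0.0003] z 0.0788 toolx yaw -0.418 tilt [-0.  0.] F [ 0.26 -0.08  0.34] t 7.8 w 0.002
```

View pics/s4.png

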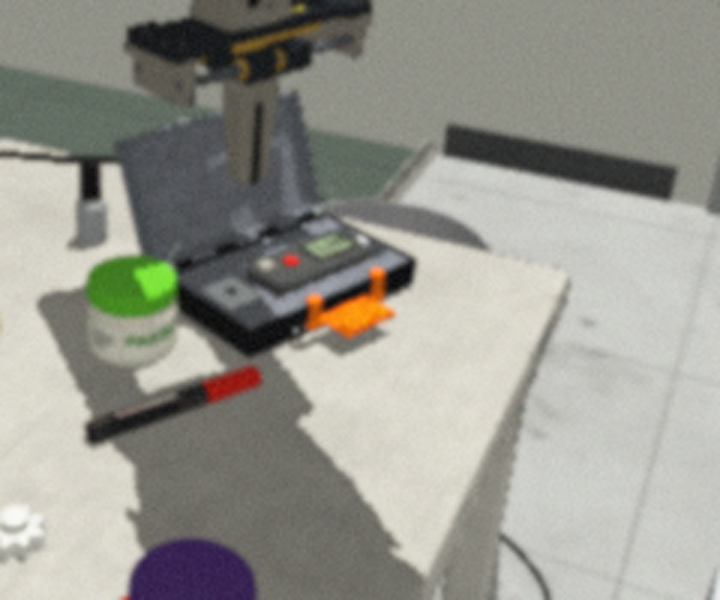

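The lid lies far back and no force is felt. I'll withdraw so I can check the lid angle and locate the button.

```bash
python3 -m pendant '[[[-0.1,0,-0.02,0,0,0,-1],[-0.15,0,-0.05,0,0,0,-1],[-0.15,0,-0.05,0,0,0,-1],[-0.15,0,0,0,0,0,-1],[-0.15,0,0,0,0,0,-1],[0,0,0,0,0,0,-1],[0,0,0,0,0,0,-1]]]'
python3 - <<'E'
from h import *
where()
for c in("top","scene"):
    p=imaging.camera(c)
    for n,z in(("button_top",.033),("gauge",.009),("lid_front_edge",.1216)):
        for r in pinpoint(n,p)[:1]:
            w=ray(p,r["at"],z);d=deproj(p,r["at"]);print(c,n,r["at"],round(r["confidence"],2),A@(w[:2]-C),"depth",A@(d[:2]-C),d[2])
    h=cv2.cvtColor(p["frame"],cv2.COLOR_RGB2HSV);v,u=np.nonzero(((h[...,0]<6)|(h[...,0]>174))&(h[...,1]>150)&(h[...,2]>80))
    W=np.array([ray(p,q,.033) for q in zip(u,v)]).reshape(-1,3);q=(A@(W[:,:2]-C).T).T;k=(np.abs(q)<.05).all(1);print("red",k.sum(),q[k].mean(0) if k.any() else 0)
f=cv2.resize(p["frame"][110:310,270:510],None,fx=3,fy=3,interpolation=cv2.INTER_CUBIC);cv2.imwrite("pics/s5.png",f[:,:,::-1])
E
```

```text
clock: 8.72
eef_pos: [0.3982, -0.2783, 0.1032]
orientation: [0.0, 0.978, -0.208, 0.001]
wrist_force: [0.4, -0.5, -0.5]
width: 0.007
grasp_force: 0.0
case xy [-0.0841  0.0001] z 0.1032 toolx yaw -0.418 tilt [ 0.001 -0.001] F [ 0.4  -0.49 -0.5 ] t 8.725 w 0.007
top button_top [330.2, 154.6] 0.71 [0.15096461 0.07103026] depth [0.15496351 0.07252493] 0.01771405641869217
top lid_front_edge [353.8, 175.3] 0.96 [ 0.09377243 -0.00151912] depth [ 0.09431305 -0.00171546] 0.12243871615653967
red 0 0
scene gauge [372.7, 199.5] 0.7 [ 0.00816598 -0.02823915] depth [-0.02085096  0.00078644] 0.03109687956281787
scene lid_front_edge [338.7, 146.5] 0.59 [0.09955511 0.00402356] depth [ 1.78061644 -1.4155953 ] -0.7681624546483958
red 12 [-0.00263987  0.00383168]
```

View pics/s5.png

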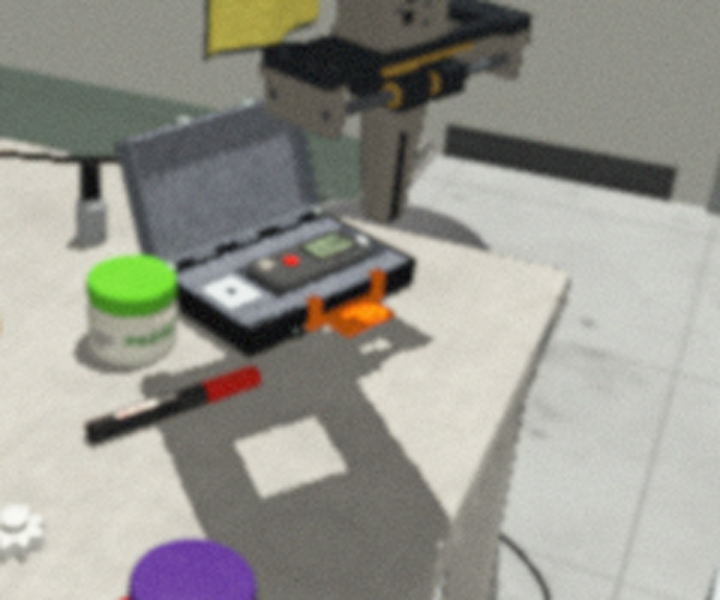

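The lid edge is measured at (94, z 122) mm, so the lid is fully open at about 1.95 rad. The button is at case (-3, +4) mm, with a grey knob beyond it at +y, so I'll aim slightly to -y of the button centre.

```bash
python3 -m pendant '[[[0.1,0,0,0,0,0,-1],[0.1,0,0.03,0,0,0,-1],[0.1,0,0.07,0,0,0,-1],[0.105,0,0.1,0,0,0,-1],[0,0,0.11,0,0,0,-1],[0,0,0.02,0,0,0,-1],[0,0,0,0,0,0,-1],[0,0,0,0,0,0,-1]]]'
python3 - <<'E'
from h import *
where()
p=imaging.camera("scene")
f=cv2.resize(p["frame"][130:270,290:490],None,fx=4,fy=4,interpolation=cv2.INTER_CUBIC);cv2.imwrite("pics/s6.png",f[:,:,::-1])
E
```

```text
clock: 10.12
eef_pos: [0.4716, -0.3108, 0.0375]
orientation: [0.0, 0.978, -0.208, 0.001]
wrist_force: [-0.1, 0.7, 0.1]
width: 0.003
grasp_force: 0.0
case xy [-0.0038  0.0002] z 0.0375 toolx yaw -0.418 tilt [ 0.001 -0.001] F [-0.08  0.66  0.11] t 10.125 w 0.003
```

View pics/s6.png

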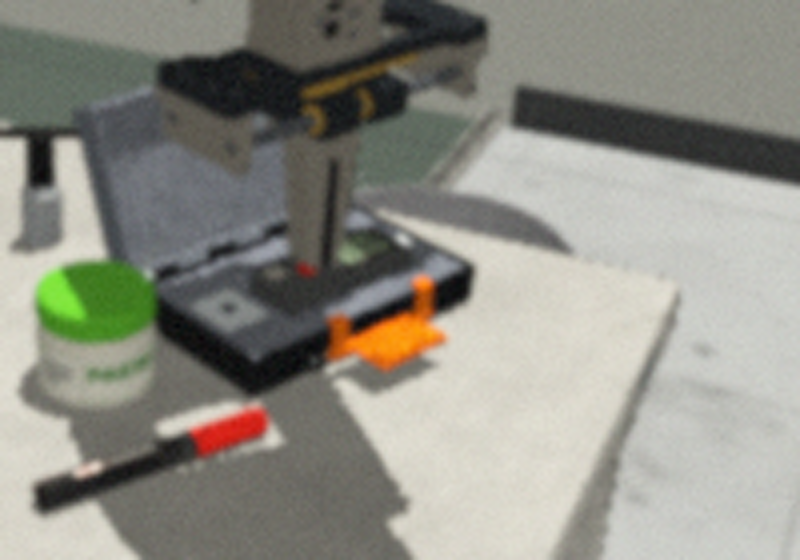

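The tip is right over the button; red still shows at (303, 270) on the +y side. I'll shift 2 mm to +y and creep down.

```bash
python3 -m pendant '[[[0,-0.01,0.008,0,0,0,-1],[0,0,0.01,0,0,0,-1],[0,0,0.004,0,0,0,-1],[0,0,0,0,0,0,-1]]]'; python3 -m pendant '[[[0,0,0.004,0,0,0,-1],[0,0,0,0,0,0,-1]]]' | grep -E "eef|wrist"
```

```text
clock: 10.68
eef_pos: [0.4722, -0.3087, 0.0326]
orientation: [-0.0, 0.978, -0.208, 0.0]
wrist_force: [0.3, 0.8, 4.0]
width: 0.006
grasp_force: 2.0
eef_pos: [0.4722, -0.3087, 0.0323]
wrist_force: [-1.2, 2.1, 9.7]
```

```bash
python3 -m pendant '[[[0,0,0.004,0,0,0,-1],[0,0,0,0,0,0,-1]]]' | grep -E "eef|wrist"; echo lift; python3 -m pendant '[[[0,0,-0.03,0,0,0,-1],[0,0.025,0,0,0,0,-1],[0,0,0,0,0,0,-1]]]' | grep -E "eef|wrist"; for_each=1
python3 -m pendant '[[[0,0,0.018,0,0,0,-1],[0,0,0,0,0,0,-1]]]' | grep -E "eef|wrist"
python3 -m pendant '[[[0,0,0.004,0,0,0,-1],[0,0,0,0,0,0,-1]]]' | grep -E "eef|wrist"
python3 -m pendant '[[[0,0,0.004,0,0,0,-1],[0,0,0,0,0,0,-1]]]' | grep -E "eef|wrist"
```

```text
eef_pos: [0.4723, -0.3087, 0.0322]
wrist_force: [-3.8, 3.5, 20.0]
lift
eef_pos: [0.4696, -0.3135, 0.0365]
wrist_force: [0.2, 0.0, 0.1]
eef_pos: [0.4699, -0.3133, 0.0329]
wrist_force: [-0.4, -1.3, 2.7]
eef_pos: [0.4699, -0.3134, 0.0325]
wrist_force: [-1.6, -1.8, 4.5]
eef_pos: [0.47, -0.3134, 0.0323]
wrist_force: [-3.4, 0.3, 11.6]
```

Force rises at about 4.5 N/mm to 5 N and then hits a hard stop, at both spots. That is the button's travel, fully pressed. I'll lift clear and check.

```bash
python3 -m pendant '[[[0,0,-0.05,0,0,0,-1],[0,0,-0.15,0,0,0,-1],[-0.1,0,-0.15,0,0,0,-1],[-0.2,0,-0.15,0,0,0,-1],[-0.2,0,-0.1,0,0,0,-1],[-0.2,0,0,0,0,0,-1],[0,0,0,0,0,0,-1],[0,0,0,0,0,0,-1]]]'
python3 - <<'E'
from h import *
where()
p=imaging.camera("scene")
f=cv2.resize(p["frame"][110:310,270:510],None,fx=3,fy=3,interpolation=cv2.INTER_CUBIC);cv2.imwrite("pics/s7.png",f[:,:,::-1])
E
```

```text
clock: 13.3
eef_pos: [0.3429, -0.2568, 0.152]
orientation: [0.0, 0.978, -0.208, 0.001]
wrist_force: [-0.2, 0.2, -0.8]
width: 0.007
grasp_force: 0.0
case xy [-0.1433 -0.0027] z 0.152 toolx yaw -0.418 tilt [ 0.001 -0.001] F [-0.15  0.16 -0.78] t 13.3 w 0.007
```

View pics/s7.png

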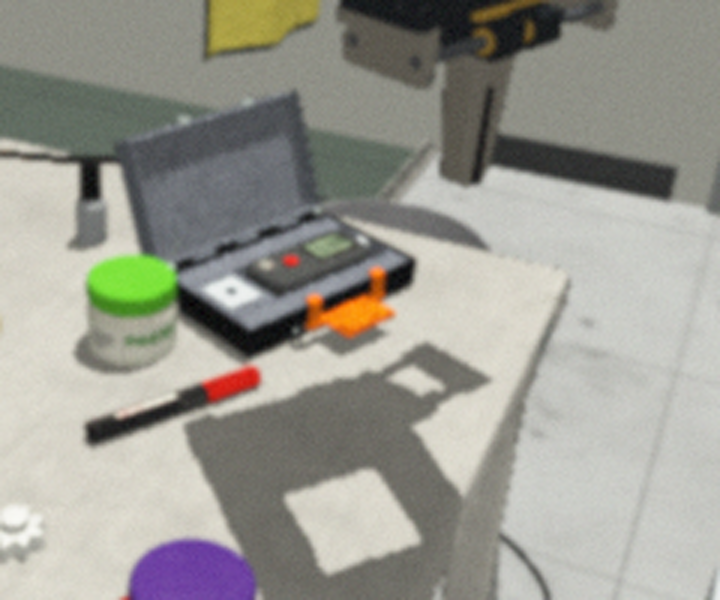

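The lid is open, the gauge (button at crop (291, 260)) hasn't moved, the tab is up and the other things stand where they were.

```bash
python3 -c "
from rig import robot
print(robot.sign_off())"
```

```text
the job is handed in; nothing more can be done
None
```

I handed the job in at about 13 s with the tab pressed and sprung back, the lid against its stop, and the gauge button pressed (judged from force and travel) and let go; the gauge, bottle, jar and marker looked unmoved in the last picture, and the hand-in returned no verdict.

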